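# Work the stuck bowl blank off the one beneath it

## Robot

A 6-joint arm with a two-finger parallel gripper is mounted at the origin on the work surface. World frame = base frame: x ahead of the robot, y to its left, z up, the work surface at z = 0. Lengths are in mm, angles in degrees, forces in N, time in s.
With the tool pointing down it reaches from about 325 to 1000 mm from the base axis. Payload 5.1 kg.
Tool frame: the origin (TCP) lies at the very end of the fingers, on their centre line; the grasp point (between the pads) lies 19 mm behind it (r.grip_point_offset is the z of the grasp point in the tool frame, in mm); z points along the fingers, x is the direction in which the jaws open and shut, and the axes are right-handed (so a half turn about z gives the same grasp; the last joint's range is limited). The gripper opens to 85 mm and grips with 20 to 120 N. Pads are 22 mm wide; open, the fingers measure 114 mm over their backs; the gripper's body (76 mm by 85 mm) begins 54 mm behind the grasp point. The pads swing forward as they close: fully open they stand 13 mm farther back than shut.
Start: joints at [69.122, 7.093, 94.555, -0, 78.352, -4.733], TCP at [180.777, 624.343, 231.322] pointing down, gripper open.
Joint ranges: [-149.61, 149.61], [-58.7, 133.49], [1.44, 155.28], [-77.14, 257.14], [18.33, 153.61], [-166.67, 166.67]. Speed limits (degrees/s): [147.25, 147.25, 180, 180, 180, 180].

## Interface

Orientations are given as [roll, pitch, yaw] about the fixed x, y, z axes, in that order (R = Rz(yaw) Ry(pitch) Rx(roll)).
In Python, from cell import r gives the robot as it stands. The module is installed in compiled form; this text tells all that it offers.
- The arm moves only by the shell command python3 -m inch 'ROWS'. ROWS is JSON, a list that holds one entry, the list of rows, each a list of 7 numbers: the shift along the world's x, y, z normalised to -1 to 1, where 1 is 400 mm, then the turn, a rotation vector about the world's x, y, z normalised to -1 to 1, where 1 is pi rad, then the opening in per cent of the stroke, from 0 (shut) to 100 (fully open). In form: [[[tx, ty, tz, rx, ry, rz, hand], ...]]. A call has exactly 8 rows; each row is the pose to reach, as a shift and turn from the pose commanded when the call began, turning the shorter way round; what a row does not reach only later rows make up. A row lasts 1/12 s, in which the tool goes at most 41.7 mm and 7.16 degrees, less where a joint would pass 70% of its speed; a pose out of reach is approached as far as the arm can. A call with a number of a shift or a turn outside -1 to 1 is refused whole. A call with a gripper value outside its range is refused whole. The fingers move at their own pace and stop on an object; the grip force is fixed at half the most. Time passes only in rows, so rows that repeat a pose let the fingers close, or fill a call up. It gives the time, the measured TCP pose, the force and the opening at its end, in the units of the state.
- r.observe(): the state, without advancing time (a new reading comes with each control period).
- r.grab_frame(name): name is "side" or "top" or "wrist"; returns the picture (384x512x3 uint8, red, green, blue); there is no depth.
- r.camera_info(name): a dict with "K" (3x3 intrinsics, pixels), "D" ([k1, k2, p1, p2, k3] as OpenCV has them; the pictures are not rectified), "R" (3x3) and "t" (3): a world point X has camera coordinates R X + t. Camera axes: x right, y down, z forward; pixel columns grow to the right and rows downward; lengths in mm; the calibration is good to about 2 mm. A picture is of the moment at which its call begins: read the wrist's pose just before it. camera_info takes no time and is no camera call; for the wrist camera it gives the pose at the moment of the call.
- r.close_job(): hands the job in, once; it reports no verdict.
The state is a dict: "clock": time; "joint_positions": joint angles; "qd": joint speeds; "joint_efforts": joint torques, N m; "ee_pos": TCP position; "orientation": TCP orientation; "contact_force": force on the tool from outside, world axes, zero at the start; "moment": the same for the moment, N m; "grip_width": finger opening in mm.
Only numpy, scipy, OpenCV 4.12 (cv2) and the standard library are available. Lean on these libraries where they do the work, as an engineer would, in place of code of your own. Each camera call takes 0.05 s, during which the arm holds its last target.

## Task

Two roughed-out bowls have dried together on the sloped stand. Take the round upper one off the square-rimmed lower one without pulling the lower one out of its seat on the stand, and set the upper one down, rim down, with its whole rim on the slatted drying rack, not dropping it. Leave the lower bowl lying in its seat and the other things on the bench alone.

Things in the scene. Friction and masses are not known exactly. Their poses are not given: they have to be found in the camera images.
- stand: fixed plywood drying stand, its 200 x 200 mm board sloped 30 degrees, low on the side that faces the robot (the stand's own -x). Axes: z vertical, x horizontal towards the high edge; origin at bench level under the board's centre. The high edge is about 145 mm above the bench
- seat (a point): centre of the sloped board's upper surface, 95 mm above the bench. Four cleats 12 mm high enclose a seat 145 x 145 mm square to it; they keep the lower bowl from sliding and turning
- lower: inner wooden bowl blank, lying rim down in the seat: square rim 140 x 140 x 14 mm, on it a round body 80 mm in diameter and 40 mm high, hidden by the upper bowl. About 0.36 kg. Origin at the centre of the rim's underside (on the board); z is the bowl's axis, square to the sloped board (30 degrees from vertical, leaning towards the robot's side), x up the slope
- upper: outer round hollow bowl blank (about 0.34 kg), rim down over the lower one: diameter 124 mm at the rim, 96 mm at the foot, 58 mm high, with a flat-sided block on the foot to hold it by. Origin at the centre of the rim plane, z along the axis towards the block; at the start 14 mm along the axis above the lower bowl's origin, its x up the slope too
- block_top (a point): centre of the top of the upper bowl's block, 96 mm along its axis from the rim plane. The block is 28 mm wide along the upper bowl's x, 60 mm along its y and 38 mm high
- cavity (a point): in the upper bowl's cavity: high spots 8 to 26 mm above the rim bind on the lower bowl, 7 to 11 N to slide in any direction: a straight pull brings the lower bowl along. While the upper bowl is turned to and fro about the axis (about 0.4 N m), friction opposes the turning and hardly a slow pull along the axis. Free after 35 mm of travel
- rack: fixed slatted drying rack, 200 x 200 mm, 30 mm high, slats along its x. Origin at bench level under its centre, z up
- rack_top (a point): centre of the rack's flat top, 30 mm above the bench
- wax: bystander: can 68 mm in diameter, 75 mm high, standing on the bench beyond the work; origin at the centre of its underside
- bowl: bystander: open finished bowl 124 mm in diameter, 55 mm high, mouth up, far out on the left; origin at the centre of its underside
- mallet: bystander: wooden-handled hammer 260 mm long lying on the bench far out on the right; origin near its middle
Not all that is in view belongs to the job. What is shaped like the lower but yellow is not meant. Leave any purple look-alike of the upper alone.

How it is judged (in metres and radians):
On the way:
1. the upper bowl is clear of the lower one, which still lies in its seat (distance between upper and lower above 0.07 m and distance of lower from where it was at the start of the episode below 0.007 m), for 0.2 s.
At the end, for the whole second after the job is handed in: The upper bowl is at rest and released, rim down and level (within 0.1 rad) on the rack with its whole rim on it (its centre within 38 mm of the rack's centre); the lower bowl lies at rest in its seat, within 7 mm of where it was (horizontal distance between upper and rack_top below 0.038 m and z of upper in the frame of rack_top between -0.004 and 0.004 m and angle between upper's own z axis and vertical below 0.1 rad and linear speed of each of upper, lower below 0.02 m/s and distance of lower from where it was at the start of the episode below 0.007 m); the robot touches nothing.
It fails at once if the lower bowl is pulled more than 12 mm from where it lay (distance of lower from where it was at the start of the episode above 0.012 m).
It fails at once if the upper bowl is let go over the rack higher than 25 mm above it (horizontal distance between upper and rack_top below 0.1 m and z of upper in the frame of rack_top above 0.025 m and contact force between the fingers and upper below 0.2 N).
It fails at once if the can is moved more than 20 mm (distance of wax from where it was at the start of the episode above 0.02 m).
It fails at once if the finished bowl is moved more than 20 mm (distance of bowl from where it was at the start of the episode above 0.02 m).
It fails at once if the hammer is moved more than 20 mm (distance of mallet from where it was at the start of the episode above 0.02 m).
It also fails if it takes over 64 s, if anything falls off the work surface, if the arm or the gripper's body presses on something with over 40 N, if the wrist force passes 120 N, or if a joint passes its speed limit or range.

## Working session

There is one attempt and no reset: what is moved stays moved. The work goes in short steps, Python scripts to look and compute and a shell command to move; the robot and the scene stay as the last step left them, time stands still between calls to the robot, and variables do not carry over. Pictures are saved under pics/ and viewed, and the job is handed in when it is done.

```bash
mkdir -p pics; python3 - <<'E'
from cell import r
import cv2,numpy as np
print(r.observe())
for n in ["side","top","wrist"]:
    c=r.camera_info(n)
    print(n,np.round(c["K"],1).tolist(),np.round(c["D"],4).tolist(),np.round(c["R"],4).tolist(),np.round(c["t"],1).tolist())
    cv2.imwrite(f"pics/{n}0.png",r.grab_frame(n)[:,:,::-1])
E
```

```text
{'clock': 0.0, 'joint_positions': array([ 6.91200235e+01,  7.13260288e+00,  9.46326629e+01,  2.11637654e-05,
        7.83537527e+01, -4.73448780e+00]), 'qd': array([-0.01995836,  0.03285121, -0.0545157 , -0.03634506,  0.00368299,
       -0.0014828 ]), 'joint_efforts': array([ 1.27960753e-03, -4.23612463e+01, -3.65446544e+01,  7.70997644e-05,
        6.88634726e-03,  1.64425028e-06]), 'ee_pos': array([180.58029587, 623.77764274, 230.0777628 ]), 'orientation': array([-1.79990156e+02,  1.18610603e-01,  7.38545172e+01]), 'contact_force': array([-0.54215928, -0.0799335 , -0.17764773]), 'moment': array([ 0.01082571, -0.00809856,  0.02014204]), 'grip_width': 85.09312466208438}
side [[386.2, 0.0, 253.8], [0.0, 386.2, 192.6], [0.0, 0.0, 1.0]] [-0.1164, 0.0, 0.0, 0.0, 0.0] [[0.9207, -0.39, -0.015], [-0.2943, -0.6685, -0.683], [0.2563, 0.6333, -0.7302]] [-514.3, 261.3, 1360.8]
top [[360.6, 0.0, 251.6], [0.0, 360.6, 194.6], [0.0, 0.0, 1.0]] [-0.0318, 0.0, 0.0, 0.0, 0.0] [[0.0256, -0.9996, 0.0125], [-0.9926, -0.0269, -0.1185], [0.1188, -0.0094, -0.9929]] [-32.0, 558.0, 1294.6]
wrist [[266.6, 0.0, 255.3], [0.0, 266.6, 191.0], [0.0, 0.0, 1.0]] [0.0109, 0.0, 0.0, 0.0, 0.0] [[0.2787, 0.9604, -0.0021], [0.9275, -0.2686, 0.2599], [0.249, -0.0743, -0.9656]] [-648.3, -34.0, 378.3]
```

View pics/side0.png

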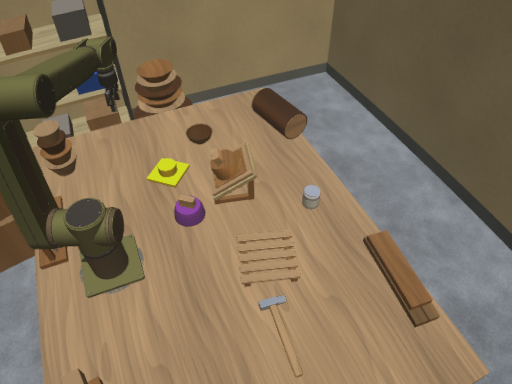

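View pics/top0.png

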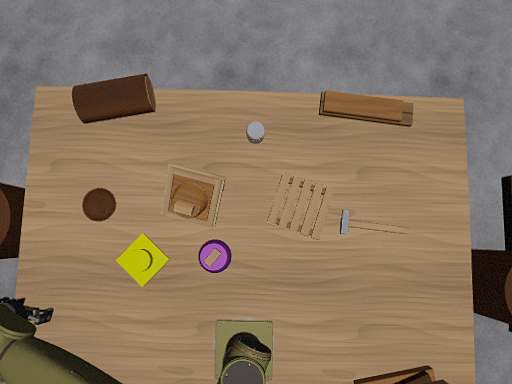

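View pics/wrist0.png

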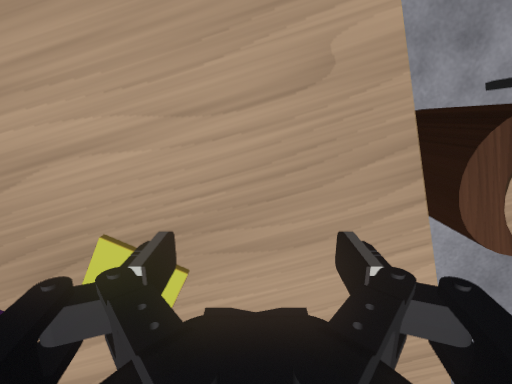

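Candidates: the brown bowl on the stand (top 188,200; side 232,165), the purple look-alike (top 215,256) and the yellow square-rimmed one (top 142,260). The brown bowl on the sloped stand fits. I'll confirm it in an enlarged crop.

```bash
python3 - <<'E'
import cv2,numpy as np
a=cv2.imread("pics/top0.png")[155:235,150:235]; b=cv2.imread("pics/side0.png")[135:210,195:270]; c=cv2.imread("pics/top0.png")[165:245,260:340]
f=lambda i:cv2.resize(i,(400,400),interpolation=cv2.INTER_CUBIC)
cv2.imwrite("pics/crop0.png",np.hstack([f(a),f(b)])); cv2.imwrite("pics/crop1.png",f(c))
E
```

```text
(no output)
```

View pics/crop0.png

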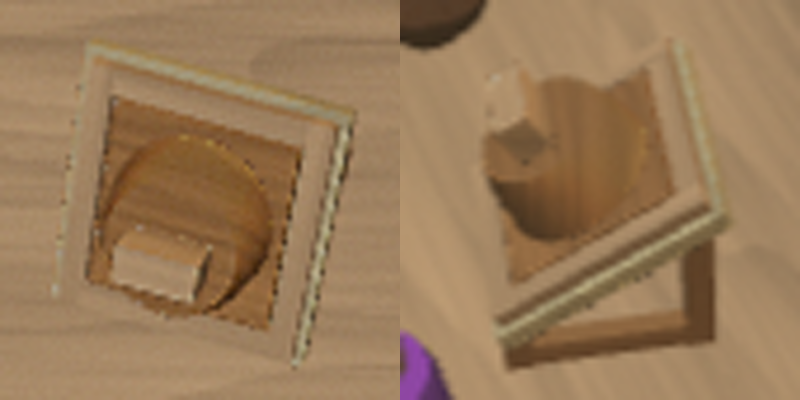

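View pics/crop1.png

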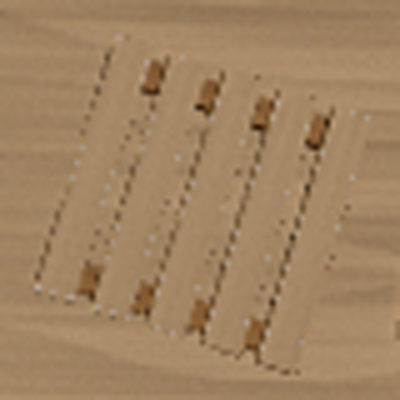

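```bash
cat > h.py <<'E'
import numpy as np,cv2
from cell import r
def ray(n,px,c=None):
    c=c or r.camera_info(n);K=np.array(c["K"]);D=np.array(c["D"]);R=np.array(c["R"]);t=np.array(c["t"])
    u=cv2.undistortPoints(np.array([[px]],float),K,D)[0,0]
    return -R.T@t, R.T@np.array([u[0],u[1],1])
def onz(n,px,z,c=None):
    o,d=ray(n,px,c); return o+d*(z-o[2])/d[2]
def proj(n,X,c=None):
    c=c or r.camera_info(n);R=np.array(c["R"])
    return cv2.projectPoints(np.array(X,float).reshape(-1,3),cv2.Rodrigues(R)[0],np.array(c["t"],float),np.array(c["K"]),np.array(c["D"]))[0][:,0]
def stereo(p1,p2,n1="top",n2="side"):
    (o1,d1),(o2,d2)=ray(n1,p1),ray(n2,p2)
    d1/=np.linalg.norm(d1);d2/=np.linalg.norm(d2)
    A=np.c_[d1,-d2]; s=np.linalg.lstsq(A,o2-o1,rcond=None)[0]
    a,b=o1+s[0]*d1,o2+s[1]*d2
    return (a+b)/2,np.linalg.norm(a-b)
E
python3 - <<'E'
from h import *
t=lambda u,v:(150+u*.2125-.39,155+v*.2-.4)
s=lambda u,v:(195+u*.1875-.4,135+v*.1875-.4)
print("cams",ray("top",(0,0))[0],ray("side",(0,0))[0])
H=[onz("top",t(90,42),145),onz("top",t(352,115),145)];L=[onz("top",t(298,365),45),onz("top",t(58,292),45)]
for p in H+L: print(p)
P=H+L
print([np.linalg.norm((P[i]-P[(i+1)%4])) for i in range(4)],np.mean(P,0))
print("stereo HR",stereo(t(352,115),s(727-400,215)),"LR",stereo(t(298,365),s(500-400,340)),"HL",stereo(t(90,42),s(675-400,38)))
k=lambda u,v:(260+u*.2-.4,165+v*.2-.4)
Q=[onz("top",k(*p),30) for p in[(112,35),(370,115),(297,373),(35,290)]]
for p in Q: print("rack",p)
print([np.linalg.norm((Q[i]-Q[(i+1)%4])) for i in range(4)],np.mean(Q,0))
E
```

```text
cams [ 400.91801232   -4.72817581 1351.93089067] [ 201.53747922 -887.70626323 1164.45366352]
[646.03046746 268.69134391 145.        ]
[600.89369842  77.55773617 145.        ]
[433.72311135 119.44632275  45.        ]
[481.42958302 306.20046968  45.        ]
[np.float64(196.3908957298373), np.float64(199.25024182565372), np.float64(192.75118374196305), np.float64(196.21515149133182)] [540.51921506 192.97396813  95.        ]
stereo HR (array([601.53884525,  77.36771169, 145.30753798]), np.float64(1.418023533891854)) LR (array([435.31978088, 119.06153411,  45.17446093]), np.float64(3.2856722852411653)) HL (array([642.66377178, 267.87609509, 150.67263304]), np.float64(4.479979825363243))
rack [ 648.52913545 -128.10335028   30.        ]
rack [ 593.65505881 -321.16604234   30.        ]
rack [ 401.85254082 -267.41298519   30.        ]
rack [457.47039494 -74.63506274  30.        ]
[np.float64(200.70965933486553), np.float64(199.19236195186306), np.float64(200.64065659980315), np.float64(198.399344999441)] [ 525.3767825  -197.82936014   30.        ]
```

```bash
cat >> h.py <<'E'
from scipy.spatial.transform import Rotation as Rn
yaw=np.radians(-13.6)
seat=np.array([540.5,193,95.]); ux=np.array([np.cos(yaw),np.sin(yaw),0]); a=-.5*ux+np.array([0,0,np.sqrt(.75)]); xp=np.sqrt(.75)*ux+np.array([0,0,.5]); yp=np.cross(a,xp)
Rg=np.c_[xp,np.cross(-a,xp),-a]
def cmd(Rt,pt,Rc,pc):
    return (np.array(pt)-pc)/400,(Rn.from_matrix(Rt)*Rn.from_matrix(Rc).inv()).as_rotvec()/np.pi
def cur():
    o=r.observe(); return Rn.from_euler("xyz",o["orientation"],degrees=True).as_matrix(),o["ee_pos"],o
E
python3 - <<'E'
from h import *
print("a",a,"xp",xp,"yp",yp)
print("blocktop",seat+110*a)
print(proj("top",[seat+110*a,seat+14*a,seat+110*a+14*xp+30*yp,seat+110*a+14*xp-30*yp,seat+110*a-14*xp-30*yp]),proj("side",[seat+110*a]))
Rc,pc,o=cur(); pc=np.array([180.777,624.343,231.322]);Rc=Rn.from_euler("xyz",[180,0,73.855],degrees=True).as_matrix()
print(seat+200*a, cmd(Rg,seat+200*a,Rc,pc))
im=cv2.imread("pics/top0.png")
for p in proj("top",[seat+110*a+i*xp+j*yp for i,j in((14,30),(14,-30),(-14,-30),(-14,30))]+[seat+14*a+62*(np.cos(t)*xp+np.sin(t)*yp) for t in np.arange(0,6.28,.5)]):
    cv2.circle(im,tuple(int(round(v*16)) for v in p),6,(0,0,255),-1,cv2.LINE_AA,4)
cv2.imwrite("pics/ov0.png",cv2.resize(im[155:235,150:235],(600,600),interpolation=cv2.INTER_NEAREST))
E
```

```text
a [-0.4859805   0.11757106  0.8660254 ] xp [ 0.84174292 -0.20363904  0.5       ] yp [0.23514211 0.971961   0.        ]
blocktop [487.04214497 205.93281622 190.26279442]
[[182.52216926 209.04585741]
 [190.6764975  197.61118595]
 [174.23538479 202.80383374]
 [192.17761319 207.6727837 ]
 [190.74601287 215.23698515]] [[214.9502058  153.58507475]]
[443.30389994 216.51421131 268.20508076] (array([ 0.65631725, -1.01957197,  0.0922077 ]), array([ 0.09218301, -0.15884828, -0.47378465]))
```

View pics/ov0.png

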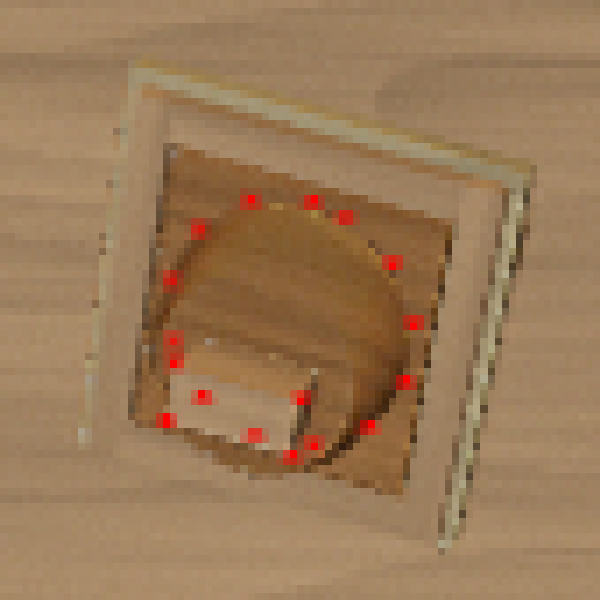

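```bash
python3 -m inch '[[[0.041,-0.0637,0.012,0.0058,-0.0099,-0.0296,100],[0.082,-0.1274,0.024,0.0115,-0.0199,-0.0592,100],[0.123,-0.191,0.036,0.0173,-0.0298,-0.0888,100],[0.164,-0.255,0.048,0.023,-0.0397,-0.1184,100],[0.205,-0.3185,0.06,0.0288,-0.0496,-0.148,100],[0.246,-0.382,0.072,0.0346,-0.0596,-0.1777,100],[0.287,-0.446,0.084,0.0403,-0.0695,-0.2073,100],[0.328,-0.51,0.095,0.0461,-0.0794,-0.2369,100]]]'
python3 - <<'E'
from h import *
Rc,pc,o=cur(); print(o["joint_positions"],cmd(Rg,seat+200*a,Rc,pc))
E
```

```text
clock: 0.82
ee_pos: [312.4, 418.9, 269.3]
orientation: [173.7, -15.0, 31.5]
contact_force: [-0.0, 0.1, 1.0]
grip_width: 85.2
[ 53.35767018 -17.3021156  114.72929324 -12.00796817  71.29713047
  25.42851266] (array([ 0.32723144, -0.5058561 , -0.0027659 ]), array([ 0.04582171, -0.07900186, -0.23548618]))
```

```bash
python3 -m inch '[[[0.041,-0.0637,0,0.0058,-0.0099,-0.0296,100],[0.082,-0.1274,0,0.0115,-0.0199,-0.0592,100],[0.123,-0.191,0,0.0173,-0.0298,-0.0888,100],[0.164,-0.255,0,0.023,-0.0397,-0.1184,100],[0.205,-0.3185,0,0.0288,-0.0496,-0.148,100],[0.246,-0.382,0,0.0346,-0.0596,-0.1777,100],[0.287,-0.446,0,0.0403,-0.0695,-0.2073,100],[0.328,-0.509,-0.003,0.0461,-0.0794,-0.2369,100]]]'
python3 - <<'E'
from h import *
r.grab_frame("top")
Rc,pc,o=cur(); print(o["joint_positions"],o["contact_force"],cmd(Rg,seat+200*a,Rc,pc))
c=r.camera_info("wrist")
im=r.grab_frame("wrist")[:,:,::-1].copy()
cv2.imwrite("pics/w1.png",im)
for p in proj("wrist",[seat+110*a+i*xp+j*yp for i,j in((14,30),(14,-30),(-14,-30),(-14,30))]+[seat+14*a+62*(np.cos(t)*xp+np.sin(t)*yp) for t in np.arange(0,6.28,.4)]+[seat+12*a+72.5*(i*xp+j*yp) for i in(1,-1) for j in (1,-1)],c):
    cv2.circle(im,tuple(int(round(v*16)) for v in p),30,(0,0,255),-1,cv2.LINE_AA,4)
cv2.imwrite("pics/w1o.png",im)
E
```

```text
clock: 1.48
ee_pos: [443.6, 215.4, 268.2]
orientation: [-179.9, -30.1, -13.9]
contact_force: [0.1, -0.5, 0.5]
grip_width: 85.3
[ 30.6760773  -27.68240711 124.8351709  -23.55338497  62.60377231
  52.06782705] [ 1.54197334 -0.70797232 -1.33527835] (array([-0.0032166 ,  0.01028129,  0.00265441]), array([0.00043618, 0.00066873, 0.00337434]))
```

View pics/w1o.png

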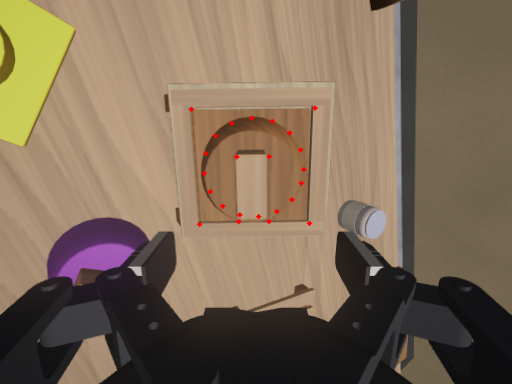

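View pics/w1.png

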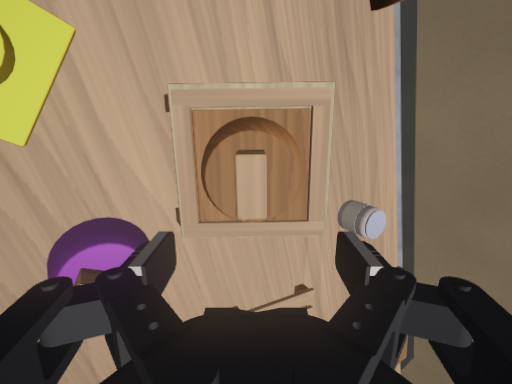

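```bash
python3 - <<'E'
from h import *
im=cv2.imread("pics/w1.png"); 
cv2.imwrite("pics/w1c.png",cv2.resize(im[140:235,205:300],(570,570),interpolation=cv2.INTER_NEAREST))
g=cv2.cvtColor(im,cv2.COLOR_BGR2GRAY).astype(int)
for v in(165,180,195,210): print(v,g[v,228:276].tolist())
for u in (245,252,260): print(u,g[145:165,u].tolist(),g[212:228,u].tolist())
c=r.camera_info("wrist"); print(proj("wrist",[seat+110*a+i*xp+j*yp for i,j in((14,30),(14,-30),(-14,-30),(-14,30))],c))
E
```

```text
165 [124, 124, 123, 121, 120, 116, 110, 120, 148, 162, 162, 163, 164, 164, 164, 163, 161, 161, 160, 160, 160, 160, 160, 161, 162, 162, 163, 165, 166, 166, 165, 164, 163, 161, 158, 155, 154, 153, 143, 113, 112, 112, 112, 114, 120, 126, 126, 125]
180 [123, 124, 125, 124, 122, 120, 113, 101, 137, 160, 162, 163, 163, 164, 163, 162, 161, 160, 160, 159, 159, 158, 159, 160, 160, 161, 162, 164, 165, 166, 165, 163, 163, 160, 158, 156, 154, 153, 145, 112, 111, 111, 118, 123, 126, 127, 126, 124]
195 [123, 123, 125, 124, 123, 121, 118, 115, 120, 147, 162, 162, 163, 163, 163, 162, 160, 160, 158, 158, 158, 157, 158, 158, 159, 160, 162, 163, 165, 165, 164, 163, 162, 160, 158, 156, 154, 154, 147, 113, 110, 111, 118, 124, 126, 126, 125, 123]
210 [124, 123, 124, 125, 125, 123, 120, 114, 100, 130, 157, 161, 161, 162, 162, 161, 161, 159, 158, 157, 157, 156, 156, 157, 158, 159, 160, 162, 163, 165, 164, 163, 162, 160, 158, 156, 154, 155, 149, 113, 111, 111, 118, 125, 126, 126, 124, 123]
245 [116, 116, 115, 115, 102, 76, 68, 70, 72, 116, 151, 159, 161, 161, 161, 161, 161, 161, 161, 161] [158, 158, 158, 159, 159, 158, 157, 142, 126, 111, 122, 154, 154, 153, 153, 154]
252 [117, 118, 117, 117, 101, 71, 69, 73, 75, 121, 156, 161, 162, 162, 162, 162, 161, 162, 161, 161] [157, 157, 157, 157, 157, 157, 153, 137, 120, 117, 135, 155, 155, 153, 153, 155]
260 [125, 125, 125, 126, 105, 68, 72, 77, 78, 128, 161, 162, 163, 163, 163, 163, 163, 162, 163, 163] [162, 162, 162, 162, 162, 162, 154, 137, 126, 114, 130, 156, 155, 154, 154, 155]
[[270.64948825 157.95325487]
 [269.94847791 222.5443045 ]
 [239.72669646 222.6570721 ]
 [238.35489481 158.08952885]]
```

View pics/w1c.png

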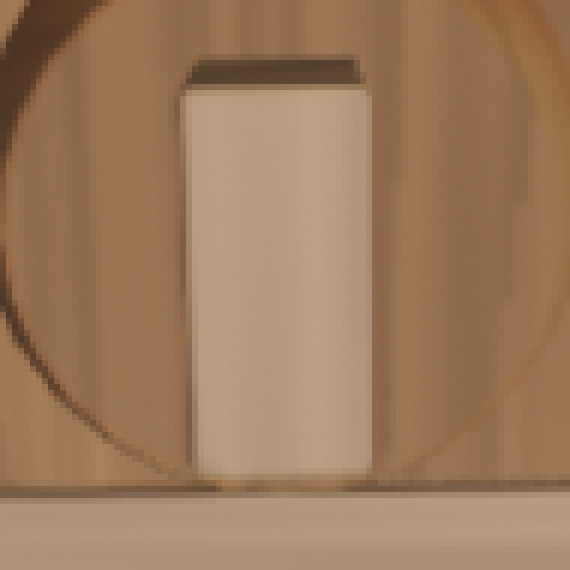

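```bash
python3 - <<'E'
from h import *
c=r.camera_info("wrist"); Rc,pc,o=cur()
im=r.grab_frame("wrist")[:,:,::-1]; c2=r.camera_info("wrist"); print(np.array(c["t"])-c2["t"])
cv2.imwrite("pics/w2.png",im)
g=cv2.GaussianBlur(cv2.cvtColor(im,cv2.COLOR_BGR2GRAY),(0,0),.6)
m=(g>140).astype(np.uint8); m[:, :225]=0;m[:,285:]=0;m[:140]=0;m[224:]=0
n,l,s,ce=cv2.connectedComponentsWithStats(m); 
i=l[185,252]; print(s[i],ce[i])
cnt=cv2.findContours((l==i).astype(np.uint8),cv2.RETR_EXTERNAL,cv2.CHAIN_APPROX_NONE)[0][0]; rect=cv2.minAreaRect(cnt);print(rect)
P0=seat+110*a
def hit(px):
    oo,d=ray("wrist",px,c); return oo+d*((P0-oo)@a)/(d@a)
C=hit(ce[i]); print("centre",C,"offset xp,yp",(C-P0)@xp,(C-P0)@yp)
rows=[v for v in range(165,212,3)]; L=[];Rr=[]
for v in range(162,214):
    us=np.where(l[v]==i)[0]; L.append(hit((us.min()-.5,v)));Rr.append(hit((us.max()+.5,v)))
L=np.array(L);Rr=np.array(Rr);M=(L+Rr)/2
print("width",np.mean((Rr-L)@xp)); pf=np.polyfit((M-P0)@yp,(M-P0)@xp,1); print(pf,"yaw err deg",-np.degrees(np.arctan(pf[0])))
us=[252]; vs=np.where(l[:,252]==i)[0]; print("len",(hit((252,vs.min()-.5))-hit((252,vs.max()+.5)))@yp,(hit((252,(vs.min()+vs.max())/2))-P0)@yp)
print(cmd(Rg,seat+200*a,Rc,pc), o["ee_pos"],o["contact_force"])
E
```

```text
[ 0.23674327 -0.09139766 -0.35509168]
[ 238  157   31   64 1858] [253.13024758 187.8153929 ]
((253.0, 188.5), (63.0, 30.0), 90.0)
centre [486.67365241 209.42864208 189.58141932] offset xp,yp -1.3627501839090408 3.311158280652733
width 26.05607087510628
[-2.23604356e-04 -1.38236872e+00] yaw err deg 0.012811585658276562
len 59.24079653059996 2.682655670802644
(array([-0.00075981,  0.0059518 ,  0.00299721]), array([ 0.00030545, -0.000267  ,  0.00166109])) [443.60782309 214.13349081 267.0061957 ] [ 0.20346457 -0.26217751 -0.2154955 ]
```

```bash
cat >> h.py <<'E'
S=seat-1*xp+2*yp
E
python3 - <<'E'
from h import *
r.grab_frame("top");Rc,pc,o=cur(); print(pc,cmd(Rg,S+118*a,Rc,pc))
E
```

```text
[443.02744033 216.35474256 267.69875783] (array([ 0.0993885 , -0.01833449, -0.1775194 ]), array([-2.39721025e-05, -3.44608415e-04,  1.42955042e-04]))
```

```bash
python3 -m inch '[[[0.014,-0.003,-0.025,0,0,0,100],[0.028,-0.006,-0.05,0,0,0,100],[0.042,-0.009,-0.075,0,0,0,100],[0.056,-0.011,-0.1,0,0,0,100],[0.07,-0.013,-0.125,0,0,0,100],[0.084,-0.016,-0.15,0,0,0,100],[0.099,-0.018,-0.177,0,0,0,100],[0.099,-0.018,-0.177,0,0,0,100]]]'
python3 - <<'E'
from h import *
ps=[]
for n in ["top","side","wrist"]:
    cv2.imwrite(f"pics/{n}3.png",r.grab_frame(n)[:,:,::-1]); Rc,pc,o=cur(); ps.append(pc)
print(np.array(ps), S+118*a, [((p-S)@xp,(p-S)@yp,(p-S)@a) for p in ps])
t=cv2.imread("pics/top3.png")[155:235,150:235];s=cv2.imread("pics/side3.png")[110:200,185:275]
cv2.imwrite("pics/c3.png",np.hstack([cv2.resize(x,(400,400),interpolation=cv2.INTER_CUBIC) for x in(t,s)]))
E
```

```text
clock: 2.35
ee_pos: [482.2, 208.6, 193.5]
orientation: [179.8, -29.7, -13.5]
contact_force: [0.3, -0.5, -2.6]
grip_width: 85.4
[[482.34128728 208.87873055 194.88878917]
 [482.64847445 209.24031724 196.21512653]
 [482.90010241 209.52365068 197.22250244]] [482.78284227 209.02094572 196.69099765] [(np.float64(-1.2438194665620586), np.float64(-0.24205577102985404), np.float64(116.63710841059866)), (np.float64(-0.39571133111934387), np.float64(0.18162502823759177), np.float64(117.67897541292324)), (np.float64(0.26208492619542767), np.float64(0.5161824112058138), np.float64(118.46241407058125))]
```

View pics/wrist3.png

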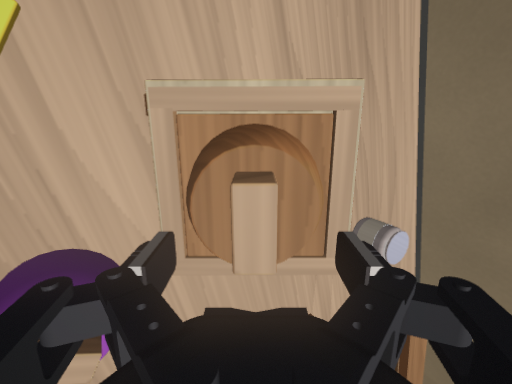

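View pics/c3.png

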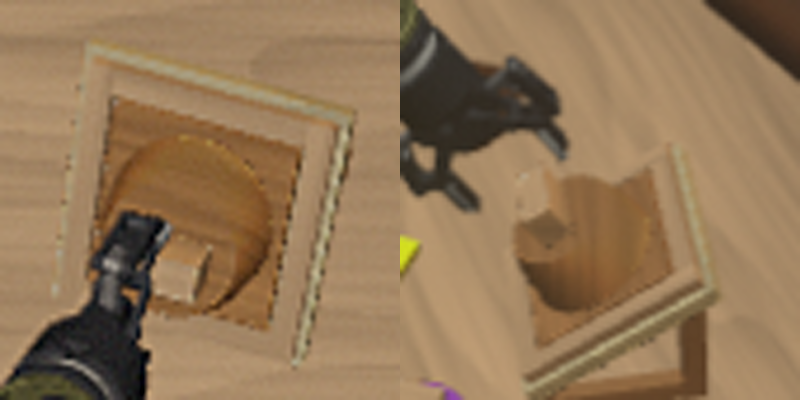

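```bash
python3 - <<'E'
from h import *
c=r.camera_info("wrist"); Rc,pc,o=cur()
im=cv2.imread("pics/wrist3.png"); P0=seat+110*a
def hit(px,h=110):
    oo,d=ray("wrist",px,c);Q=seat+h*a; return oo+d*((Q-oo)@a)/(d@a)
g=cv2.cvtColor(im,cv2.COLOR_BGR2GRAY).astype(int)
print(g[170:190,255].tolist(),g[262:285,255].tolist(),g[210,225:240].tolist(),g[210,270:285].tolist())
print("tcp px",proj("wrist",[pc,pc+42*Rc[:,0],pc-42*Rc[:,0]],c))
for px in((255,181.5),(255,273),(233,210),(277.5,210)):
    h=hit(px); print((h-pc)@Rc[:,0],(h-pc)@Rc[:,1])
# top-view: finger tip ends
print(proj("top",[pc+45*Rc[:,0],pc]))
E
```

```text
[118, 101, 71, 69, 67, 66, 67, 72, 75, 77, 78, 79, 89, 127, 153, 158, 160, 160, 160, 160] [156, 156, 156, 156, 156, 156, 156, 156, 155, 155, 155, 154, 151, 153, 156, 157, 157, 157, 156, 155, 155, 154, 154] [123, 123, 121, 120, 118, 115, 109, 134, 152, 160, 160, 161, 162, 162, 162] [157, 156, 154, 153, 152, 153, 149, 128, 111, 112, 116, 121, 123, 125, 126]
tcp px [[254.44362804 235.69803572]
 [327.09480917 235.71692161]
 [181.80685247 235.75139858]]
0.33095460979046293 -30.21195662547891
0.2877864365493903 29.671008143875007
-12.813845718234836 -12.760768457026236
13.747312495475033 -12.756230699714452
[[183.14417244 197.69236341]
 [180.95523501 210.13318623]]
```

```bash
python3 -m inch '[[[0.012,-0.003,-0.021,0,0,0,100],[0.024,-0.006,-0.042,0,0,0,100],[0.036,-0.009,-0.063,0,0,0,100],[0.047,-0.0115,-0.084,0,0,0,100],[0.047,-0.0115,-0.084,0,0,0,100],[0.047,-0.0115,-0.084,0,0,0,60],[0.047,-0.0115,-0.084,0,0,0,45],[0.047,-0.0115,-0.084,0,0,0,40]]]'
python3 - <<'E'
from h import *
for n in ["side","wrist"]: 
    cv2.imwrite(f"pics/{n}4.png",r.grab_frame(n)[:,:,::-1]); Rc,pc,o=cur(); print([(pc-S)@v for v in(xp,yp,a)],o["contact_force"],o["grip_width"])
E
```

```text
clock: 3.17
ee_pos: [501.8, 205.1, 164.2]
orientation: [-180.0, -30.0, -13.6]
contact_force: [-0.3, -0.6, -0.2]
grip_width: 52.0
[np.float64(0.6147289948284254), np.float64(0.7213050405942711), np.float64(80.28233629227354)] [-0.17759001  0.03911842  0.33804474] 43.723249447778805
[np.float64(0.6156963042563675), np.float64(0.7162476323887057), np.float64(80.3214018335619)] [ 0.63555275 -0.08435628 -0.5039688 ] 35.99722386821451
```

View pics/wrist4.png

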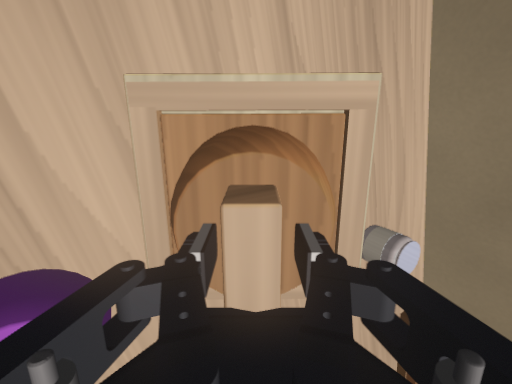

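```bash
python3 - <<'E'
from h import *
c=r.camera_info("wrist"); Rc,pc,o=cur()
im=cv2.imread("pics/wrist4.png")
def hit(px,h=110):
    oo,d=ray("wrist",px,c);Q=S+h*a; return oo+d*((Q-oo)@a)/(d@a)
g=cv2.cvtColor(im,cv2.COLOR_BGR2GRAY).astype(int)
for v in(210,225):print(g[v,214:230].tolist(),g[v,270:290].tolist())
for px in((222,212),(280.5,212)):
  for h in (108,110,112):
    q=hit(px,h); print(h,(q-pc)@Rc[:,0],(q-pc)@Rc[:,1])
print(proj("wrist",[pc-31*Rc[:,2]],c),o["grip_width"],[(pc-S)@v for v in(xp,yp,a)],Rn.from_matrix(Rc.T@Rg).as_rotvec(degrees=True))
cv2.imwrite("pics/w4c.png",cv2.resize(im[170:320,170:340],(680,600),interpolation=cv2.INTER_CUBIC))
E
```

```text
[129, 130, 130, 128, 128, 121, 102, 130, 145, 159, 167, 167, 168, 169, 168, 169] [169, 168, 167, 165, 164, 163, 162, 161, 160, 161, 161, 156, 127, 118, 118, 118, 120, 123, 127, 130]
[49, 61, 97, 129, 129, 128, 123, 112, 135, 151, 164, 167, 168, 168, 169, 168] [169, 168, 166, 165, 164, 162, 161, 159, 160, 160, 159, 150, 121, 120, 124, 127, 130, 131, 132, 133]
108 -14.61549671702323 -24.364181694983152
110 -14.350096057851669 -25.076367308863734
112 -14.084695398680035 -25.788552922744362
108 11.988263603846594 -24.347526103396515
110 11.789486811180598 -25.06000232093496
112 11.590710018514617 -25.772478538473404
[[254.19158482 263.78644626]] 35.99722386821451 [np.float64(0.6156963042563675), np.float64(0.7162476323887057), np.float64(80.3214018335619)] [-0.0437054  -0.0418276  -0.01224257]
```

View pics/w4c.png

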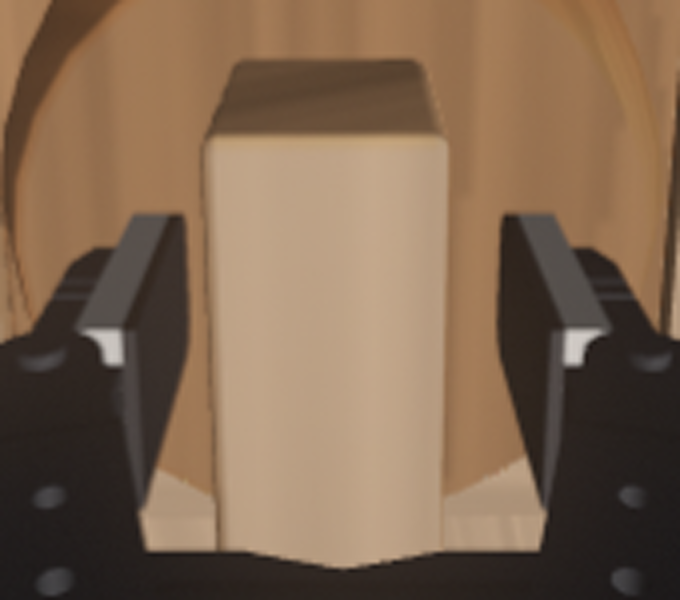

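```bash
python3 -m inch '[[[0.0013,0,-0.0086,0,0,0,40],[0.0013,0,-0.0086,0,0,0,40],[0.0013,0,-0.0086,0,0,0,0],[0.0013,0,-0.0086,0,0,0,0],[0.0013,0,-0.0086,0,0,0,0],[0.0013,0,-0.0086,0,0,0,0],[0.0013,0,-0.0086,0,0,0,0],[0.0013,0,-0.0086,0,0,0,0]]]'
python3 - <<'E'
from h import *
for n in ["top","wrist"]: 
    cv2.imwrite(f"pics/{n}5.png",r.grab_frame(n)[:,:,::-1]); Rc,pc,o=cur(); print([(pc-S)@v for v in(xp,yp,a)],o["contact_force"],o["moment"],o["grip_width"],o["joint_positions"])
E
```

```text
clock: 3.93
ee_pos: [501.9, 204.9, 160.1]
orientation: [180.0, -30.0, -13.6]
contact_force: [-2.2, 0.1, 1.0]
grip_width: 27.3
[np.float64(-1.3411859746053736), np.float64(0.5249886489471028), np.float64(76.58295714629193)] [-2.56701769 -0.0128743   0.24249433] [ 0.06559274  0.54472988 -0.01329018] 27.369023921391406 [ 25.77768389 -15.66379553 126.73386996 -25.33244814  47.80190755
  53.05704097]
[np.float64(-1.3645166695893778), np.float64(0.504970582536919), np.float64(76.56462772684934)] [-3.14466553  1.1254147   0.18455441] [ 0.09291014  0.58198399 -0.02636454] 27.343167351388455 [ 25.77702091 -15.6637543  126.73629816 -25.33313034  47.80191642
  53.05838423]
```

View pics/wrist5.png

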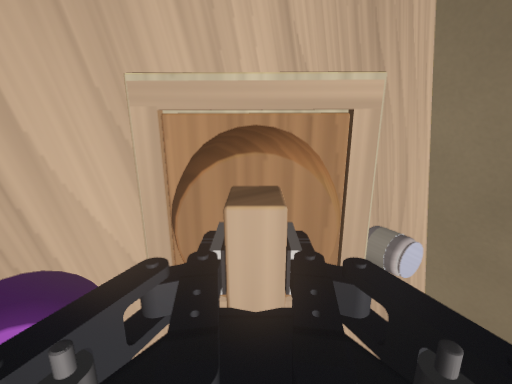

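```bash
python3 -m inch '[[[0,0,0,-0.0162,0.0039,0.0289,0],[0,0,0,-0.0324,0.0078,0.0577,0],[0,0,0,-0.0486,0.0118,0.0866,0],[0,0,0,-0.0648,0.0157,0.1155,0],[-0.0007,0.0002,0.0013,-0.081,0.0196,0.1443,0],[-0.0014,0.0004,0.0026,-0.0972,0.0235,0.1732,0],[-0.0021,0.0005,0.0039,-0.1134,0.0274,0.2021,0],[-0.0021,0.0005,0.0039,-0.1296,0.0314,0.2309,0]]]'
python3 - <<'E'
from h import *
Rc,pc,o=cur(); print([(pc-S)@v for v in(xp,yp,a)],o["contact_force"],o["contact_force"]@a,o["moment"]@a,o["grip_width"],o["joint_positions"],Rn.from_matrix(Rc@Rg.T).as_rotvec(degrees=True)@a)
cv2.imwrite("pics/side6.png",r.grab_frame("side")[110:200,185:275,::-1].repeat(6,0).repeat(6,1))
E
```

```text
clock: 4.7
ee_pos: [501.0, 205.0, 161.0]
orientation: [156.8, -19.4, 38.6]
contact_force: [1.0, 0.1, -2.9]
grip_width: 27.3
[np.float64(-1.7012926851471235), np.float64(0.3454798651701953), np.float64(77.76329714968836)] [ 1.02668003  0.1350357  -2.89083652] -2.9866080513388304 -0.28980513199474256 27.34799920879435 [ 25.8279055  -15.82001845 126.75936994 -25.27101408  47.97472272
   4.79888556] 48.21604642134165
```

View pics/side6.png

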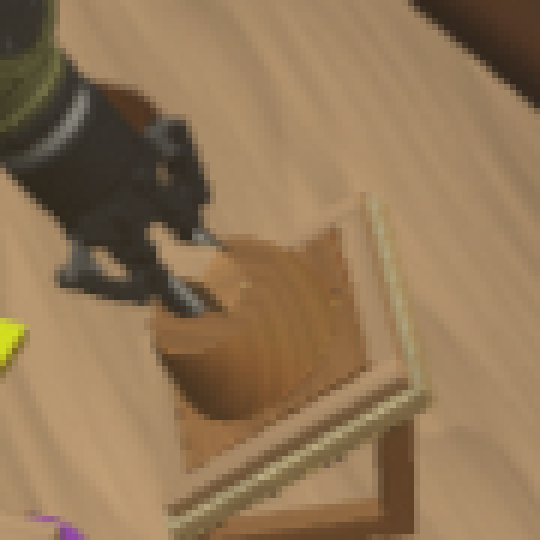

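```bash
python3 -m inch '[[[0,0,0,0.0162,-0.0039,-0.0289,0],[-0.0006,0.0001,0.001,0.0324,-0.0078,-0.0577,0],[-0.0012,0.0003,0.0021,0.0486,-0.0118,-0.0866,0],[-0.0018,0.0004,0.0032,0.0648,-0.0157,-0.1155,0],[-0.0024,0.0006,0.0043,0.081,-0.0196,-0.1443,0],[-0.003,0.0007,0.0054,0.0972,-0.0235,-0.1732,0],[-0.0036,0.0009,0.0065,0.1134,-0.0274,-0.2021,0],[-0.0036,0.0009,0.0065,0.1296,-0.0314,-0.2309,0]]]'
python3 - <<'E'
from h import *
Rc,pc,o=cur(); print([(pc-S)@v for v in(xp,yp,a)],o["contact_force"],o["contact_force"]@a,o["moment"]@a,o["grip_width"],o["joint_positions"],Rn.from_matrix(Rc@Rg.T).as_rotvec(degrees=True)@a)
E
python3 -m inch '[[[0,0,0,-0.0162,0.0039,0.0289,0],[-0.0006,0.0001,0.001,-0.0324,0.0078,0.0577,0],[-0.0012,0.0003,0.0021,-0.0486,0.0118,0.0866,0],[-0.0018,0.0004,0.0032,-0.0648,0.0157,0.1155,0],[-0.0024,0.0006,0.0043,-0.081,0.0196,0.1443,0],[-0.003,0.0007,0.0054,-0.0972,0.0235,0.1732,0],[-0.0036,0.0009,0.0065,-0.1134,0.0274,0.2021,0],[-0.0036,0.0009,0.0065,-0.1296,0.0314,0.2309,0]]]'
python3 - <<'E'
from h import *
Rc,pc,o=cur(); print([(pc-S)@v for v in(xp,yp,a)],o["contact_force"],o["contact_force"]@a,o["moment"]@a,o["grip_width"],o["joint_positions"],Rn.from_matrix(Rc@Rg.T).as_rotvec(degrees=True)@a)
for n in("side","top"):
  cv2.imwrite(f"pics/{n}7.png",r.grab_frame(n)[:,:,::-1])
s=cv2.imread("pics/side7.png")[110:210,180:280];t=cv2.imread("pics/top7.png")[150:250,140:240]
cv2.imwrite("pics/c7.png",np.hstack([cv2.resize(x,(400,400),interpolation=cv2.INTER_CUBIC) for x in(t,s)]))
E
```

```text
clock: 5.42
ee_pos: [499.4, 205.2, 163.4]
orientation: [-179.9, -29.9, -14.0]
contact_force: [0.7, 0.4, -3.0]
grip_width: 27.0
[np.float64(-1.8971181677458304), np.float64(0.16941639358499744), np.float64(80.63460278963207)] [ 0.68968507  0.35486969 -3.04209533] -2.927982931846779 0.3160913582963287 26.95043478013239 [ 25.96814603 -16.15741833 126.77901966 -25.24990005  48.34280586
  53.34303066] -0.3216355314471003
clock: 6.08
ee_pos: [498.1, 205.7, 166.3]
orientation: [156.8, -19.5, 38.5]
contact_force: [1.7, 0.6, -4.0]
grip_width: 27.6
[np.float64(-1.6339808200043109), np.float64(0.42220132107380026), np.float64(83.809440381338)] [ 1.70862701  0.59834288 -3.99001906] -4.21546946924998 -0.35016381199578106 27.62786716523807 [ 26.08451866 -16.49094871 126.73936617 -25.11143413  48.69926678
   4.81265658] 48.09888292087399
```

View pics/c7.png

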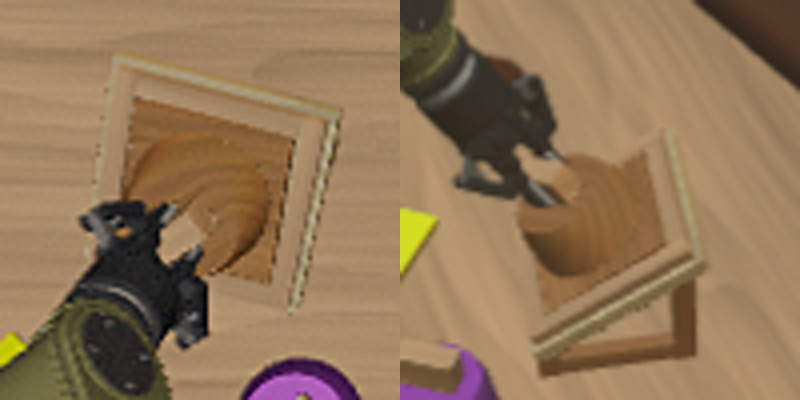

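```bash
python3 -m inch '[[[0,0,0,0.0162,-0.0039,-0.0289,0],[-0.0006,0.0001,0.001,0.0324,-0.0078,-0.0577,0],[-0.0012,0.0003,0.0021,0.0486,-0.0118,-0.0866,0],[-0.0018,0.0004,0.0032,0.0648,-0.0157,-0.1155,0],[-0.0024,0.0006,0.0043,0.081,-0.0196,-0.1443,0],[-0.003,0.0007,0.0054,0.0972,-0.0235,-0.1732,0],[-0.0036,0.0009,0.0065,0.1134,-0.0274,-0.2021,0],[-0.0036,0.0009,0.0065,0.1296,-0.0314,-0.2309,0]]]'
python3 -m inch '[[[0,0,0,-0.0162,0.0039,0.0289,0],[-0.0006,0.0001,0.001,-0.0324,0.0078,0.0577,0],[-0.0012,0.0003,0.0021,-0.0486,0.0118,0.0866,0],[-0.0018,0.0004,0.0032,-0.0648,0.0157,0.1155,0],[-0.0024,0.0006,0.0043,-0.081,0.0196,0.1443,0],[-0.003,0.0007,0.0054,-0.0972,0.0235,0.1732,0],[-0.0036,0.0009,0.0065,-0.1134,0.0274,0.2021,0],[-0.0036,0.0009,0.0065,-0.1296,0.0314,0.2309,0]]]'
python3 -m inch '[[[0,0,0,0.0162,-0.0039,-0.0289,0],[-0.0006,0.0001,0.001,0.0324,-0.0078,-0.0577,0],[-0.0012,0.0003,0.0021,0.0486,-0.0118,-0.0866,0],[-0.0018,0.0004,0.0032,0.0648,-0.0157,-0.1155,0],[-0.0024,0.0006,0.0043,0.081,-0.0196,-0.1443,0],[-0.003,0.0007,0.0054,0.0972,-0.0235,-0.1732,0],[-0.0036,0.0009,0.0065,0.1134,-0.0274,-0.2021,0],[-0.0036,0.0009,0.0065,0.1296,-0.0314,-0.2309,0]]]'
python3 -m inch '[[[0,0,0,-0.0162,0.0039,0.0289,0],[-0.0006,0.0001,0.001,-0.0324,0.0078,0.0577,0],[-0.0012,0.0003,0.0021,-0.0486,0.0118,0.0866,0],[-0.0018,0.0004,0.0032,-0.0648,0.0157,0.1155,0],[-0.0024,0.0006,0.0043,-0.081,0.0196,0.1443,0],[-0.003,0.0007,0.0054,-0.0972,0.0235,0.1732,0],[-0.0036,0.0009,0.0065,-0.1134,0.0274,0.2021,0],[-0.0036,0.0009,0.0065,-0.1296,0.0314,0.2309,0]]]'
cat > chk.py <<'E'
import sys
from h import *
n0=sys.argv[1]
Rc,pc,o=cur(); print([(pc-S)@v for v in(xp,yp,a)],o["contact_force"],o["contact_force"]@a,o["moment"]@a,o["grip_width"],o["joint_positions"],Rn.from_matrix(Rc@Rg.T).as_rotvec(degrees=True)@a)
for n in("side","top"):
  cv2.imwrite(f"pics/{n}{n0}.png",r.grab_frame(n)[:,:,::-1])
s=cv2.imread(f"pics/side{n0}.png")[110:210,180:280];t=cv2.imread(f"pics/top{n0}.png")[150:250,140:240]
cv2.imwrite(f"pics/c{n0}.png",np.hstack([cv2.resize(x,(400,400),interpolation=cv2.INTER_CUBIC) for x in(t,s)]))
E
python3 chk.py 8
```

```text
clock: 6.85
ee_pos: [496.6, 205.9, 168.8]
orientation: [-179.8, -30.0, -14.1]
contact_force: [0.9, -0.2, -3.4]
grip_width: 27.7
clock: 7.52
ee_pos: [495.3, 206.5, 171.7]
orientation: [156.8, -19.5, 38.4]
contact_force: [0.3, 1.0, -3.0]
grip_width: 27.1
clock: 8.18
ee_pos: [493.7, 206.6, 174.0]
orientation: [-179.8, -30.0, -14.1]
contact_force: [0.1, -0.0, -3.0]
grip_width: 26.7
clock: 8.85
ee_pos: [492.4, 207.2, 176.8]
orientation: [156.8, -19.5, 38.4]
contact_force: [0.8, -0.0, -2.8]
grip_width: 27.5
[np.float64(-1.4911751272301288), np.float64(0.46436856232622), np.float64(95.9299660573507)] [ 0.81476006 -0.03118062 -2.76225316] -2.791804849145268 -0.35454823546082154 27.507897199952605 [ 26.60258797 -17.81208342 126.67487894 -24.82901185  50.16328953
   4.74410611] 47.988412856017334
```

View pics/c8.png

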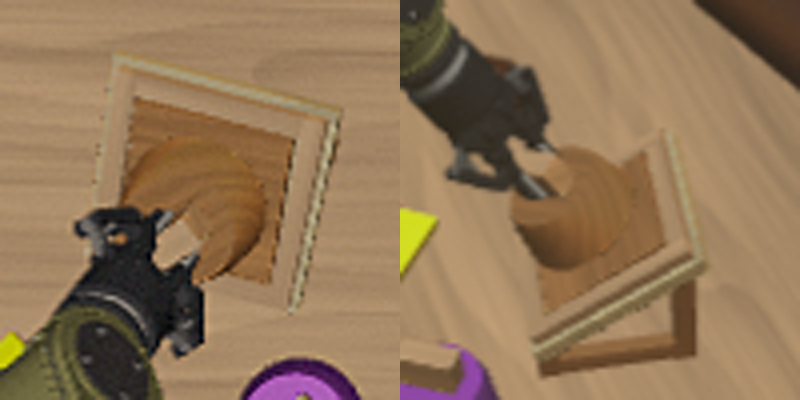

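```bash
python3 -m inch '[[[0,0,0,0.0162,-0.0039,-0.0289,0],[-0.0006,0.0001,0.001,0.0324,-0.0078,-0.0577,0],[-0.0012,0.0003,0.0021,0.0486,-0.0118,-0.0866,0],[-0.0018,0.0004,0.0032,0.0648,-0.0157,-0.1155,0],[-0.0024,0.0006,0.0043,0.081,-0.0196,-0.1443,0],[-0.003,0.0007,0.0054,0.0972,-0.0235,-0.1732,0],[-0.0036,0.0009,0.0065,0.1134,-0.0274,-0.2021,0],[-0.0036,0.0009,0.0065,0.1296,-0.0314,-0.2309,0]]]'
python3 -m inch '[[[0,0,0,-0.0162,0.0039,0.0289,0],[-0.0006,0.0001,0.001,-0.0324,0.0078,0.0577,0],[-0.0012,0.0003,0.0021,-0.0486,0.0118,0.0866,0],[-0.0018,0.0004,0.0032,-0.0648,0.0157,0.1155,0],[-0.0024,0.0006,0.0043,-0.081,0.0196,0.1443,0],[-0.003,0.0007,0.0054,-0.0972,0.0235,0.1732,0],[-0.0036,0.0009,0.0065,-0.1134,0.0274,0.2021,0],[-0.0036,0.0009,0.0065,-0.1296,0.0314,0.2309,0]]]'
python3 -m inch '[[[0,0,0,0.0162,-0.0039,-0.0289,0],[-0.0006,0.0001,0.001,0.0324,-0.0078,-0.0577,0],[-0.0012,0.0003,0.0021,0.0486,-0.0118,-0.0866,0],[-0.0018,0.0004,0.0032,0.0648,-0.0157,-0.1155,0],[-0.0024,0.0006,0.0043,0.081,-0.0196,-0.1443,0],[-0.003,0.0007,0.0054,0.0972,-0.0235,-0.1732,0],[-0.0036,0.0009,0.0065,0.1134,-0.0274,-0.2021,0],[-0.0036,0.0009,0.0065,0.1296,-0.0314,-0.2309,0]]]'
python3 -m inch '[[[0,0,0,-0.0162,0.0039,0.0289,0],[-0.0006,0.0001,0.001,-0.0324,0.0078,0.0577,0],[-0.0012,0.0003,0.0021,-0.0486,0.0118,0.0866,0],[-0.0018,0.0004,0.0032,-0.0648,0.0157,0.1155,0],[-0.0024,0.0006,0.0043,-0.081,0.0196,0.1443,0],[-0.003,0.0007,0.0054,-0.0972,0.0235,0.1732,0],[-0.0036,0.0009,0.0065,-0.1134,0.0274,0.2021,0],[-0.0036,0.0009,0.0065,-0.1296,0.0314,0.2309,0]]]'
python3 -m inch '[[[0,0,0,0.0162,-0.0039,-0.0289,0],[-0.0006,0.0001,0.001,0.0324,-0.0078,-0.0577,0],[-0.0012,0.0003,0.0021,0.0486,-0.0118,-0.0866,0],[-0.0018,0.0004,0.0032,0.0648,-0.0157,-0.1155,0],[-0.0024,0.0006,0.0043,0.081,-0.0196,-0.1443,0],[-0.003,0.0007,0.0054,0.0972,-0.0235,-0.1732,0],[-0.0036,0.0009,0.0065,0.1134,-0.0274,-0.2021,0],[-0.0036,0.0009,0.0065,0.1296,-0.0314,-0.2309,0]]]'
python3 -m inch '[[[0,0,0,-0.0162,0.0039,0.0289,0],[-0.0006,0.0001,0.001,-0.0324,0.0078,0.0577,0],[-0.0012,0.0003,0.0021,-0.0486,0.0118,0.0866,0],[-0.0018,0.0004,0.0032,-0.0648,0.0157,0.1155,0],[-0.0024,0.0006,0.0043,-0.081,0.0196,0.1443,0],[-0.003,0.0007,0.0054,-0.0972,0.0235,0.1732,0],[-0.0036,0.0009,0.0065,-0.1134,0.0274,0.2021,0],[-0.0036,0.0009,0.0065,-0.1296,0.0314,0.2309,0]]]'
python3 chk.py 9
```

```text
clock: 9.62
ee_pos: [490.8, 207.3, 179.3]
orientation: [-179.8, -30.0, -14.2]
contact_force: [0.3, -0.6, -3.7]
grip_width: 27.2
clock: 10.28
ee_pos: [489.3, 207.8, 181.9]
orientation: [156.8, -19.5, 38.4]
contact_force: [-0.1, -0.4, -4.1]
grip_width: 27.2
clock: 10.95
ee_pos: [487.8, 208.0, 184.4]
orientation: [-179.8, -29.9, -14.2]
contact_force: [0.4, -0.3, -4.2]
grip_width: 27.3
clock: 11.62
ee_pos: [486.4, 208.5, 187.1]
orientation: [156.8, -19.5, 38.4]
contact_force: [0.7, 0.7, -2.7]
grip_width: 27.2
clock: 12.28
ee_pos: [485.0, 208.9, 189.8]
orientation: [-179.7, -29.9, -14.3]
contact_force: [0.7, 1.1, -3.7]
grip_width: 27.2
clock: 12.95
ee_pos: [483.6, 209.2, 192.4]
orientation: [156.8, -19.5, 38.4]
contact_force: [0.2, -0.3, -3.1]
grip_width: 26.8
[np.float64(-1.509202547522463), np.float64(0.39731005453336976), np.float64(113.93261815370111)] [ 0.22921966 -0.25756059 -3.10498391] -2.830672905063491 0.018417242537007814 26.82416816396671 [ 27.40344622 -19.70726065 126.52118246 -24.47836643  52.37578931
   4.55093698] 47.989581030506436
```

View pics/c9.png

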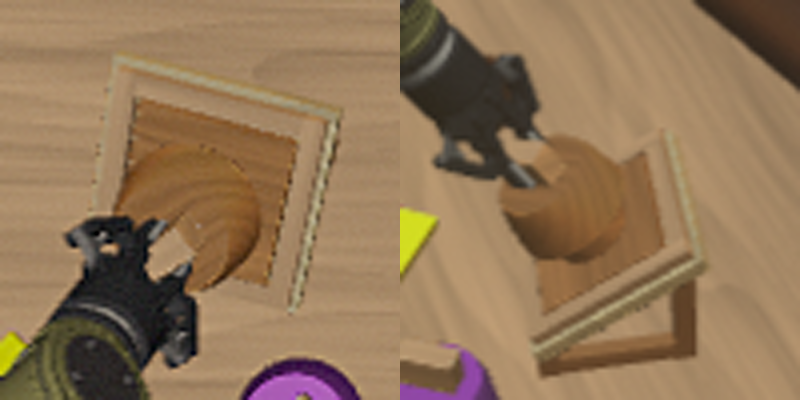

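```bash
python3 -m inch '[[[-0.001,0.0002,0.0018,0.0162,-0.0039,-0.0289,0],[-0.0025,0.0006,0.0045,0.0324,-0.0078,-0.0577,0],[-0.0043,0.001,0.0077,0.0486,-0.0118,-0.0866,0],[-0.0061,0.0015,0.0109,0.0648,-0.0157,-0.1155,0],[-0.0079,0.0019,0.0141,0.081,-0.0196,-0.1443,0],[-0.0097,0.0023,0.0173,0.0972,-0.0235,-0.1732,0],[-0.0115,0.0028,0.0205,0.1134,-0.0274,-0.2021,0],[-0.0133,0.0032,0.0237,0.1296,-0.0314,-0.2309,0]]]'
python3 -m inch '[[[-0.006,0.0015,0.0108,0,0,0,0],[-0.0146,0.0035,0.026,0,0,0,0],[-0.0243,0.0059,0.0433,0,0,0,0],[-0.034,0.0082,0.0606,0,0,0,0],[-0.0437,0.0106,0.0779,0,0,0,0],[-0.0534,0.0129,0.0952,0,0,0,0],[-0.0631,0.0153,0.1125,0,0,0,0],[-0.0729,0.0176,0.1299,0,0,0,0]]]'
python3 chk.py 10
```

```text
clock: 13.72
ee_pos: [478.4, 210.6, 202.1]
orientation: [-179.7, -30.0, -14.4]
contact_force: [-0.0, -0.2, -2.2]
grip_width: 27.1
clock: 14.38
ee_pos: [449.1, 218.0, 255.4]
orientation: [-180.0, -30.0, -13.6]
contact_force: [-1.1, -0.6, -3.4]
grip_width: 27.2
[np.float64(-0.8080370423392651), np.float64(0.7802867803005885), np.float64(186.31359002293394)] [-1.07773828 -0.59838289 -3.43212319] -2.518898589507652 -0.00734772773430324 27.182152893659335 [ 30.79898753 -26.35656894 125.0482576  -23.55420191  61.02156393
  52.22320146] -0.00853156849618538
```

View pics/c10.png

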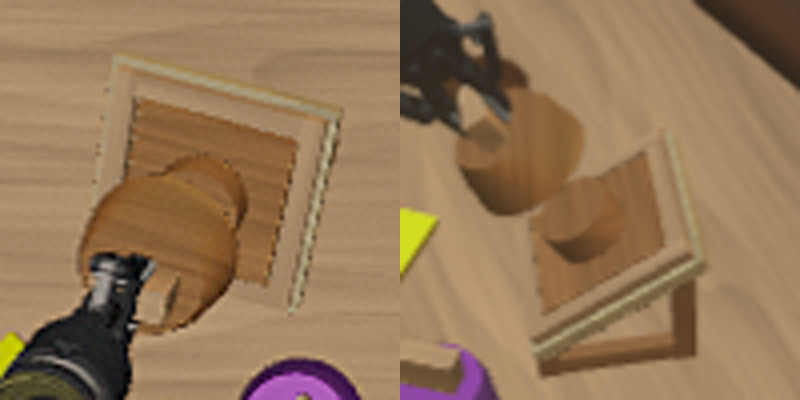

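```bash
python3 -m inch '[[[0.002,-0.02,0.03,0.0049,0.0203,0,0],[0.01,-0.06,0.06,0.0098,0.0405,0,0],[0.022,-0.12,0.085,0.0147,0.0608,0,0],[0.036,-0.19,0.1,0.0196,0.081,0,0],[0.05,-0.27,0.1,0.0245,0.1013,0,0],[0.065,-0.35,0.1,0.0294,0.1215,0,0],[0.08,-0.43,0.1,0.0343,0.1418,0,0],[0.095,-0.51,0.1,0.0392,0.162,0,0]]]'
python3 -m inch '[[[0.012,-0.08,0,0,0,0,0],[0.024,-0.16,0,0,0,0,0],[0.036,-0.24,0,0,0,0,0],[0.05,-0.32,-0.01,0,0,0,0],[0.062,-0.4,-0.02,0,0,0,0],[0.075,-0.46,-0.04,0,0,0,0],[0.086,-0.51,-0.07,0,0,0,0],[0.095,-0.53,-0.1,0,0,0,0]]]'
python3 - <<'E'
from h import *
for n in("side","top"):
  cv2.imwrite(f"pics/{n}11.png",r.grab_frame(n)[:,:,::-1])
Rc,pc,o=cur(); print(pc,o["orientation"],o["contact_force"],o["grip_width"],o["joint_positions"])
Rv=Rn.from_euler("xyz",[180,0,o["orientation"][2]],degrees=True).as_matrix()
print(cmd(Rv,[525.4,-197.8,110],Rc,pc))
s=cv2.imread(f"pics/side11.png")[160:290,200:330];t=cv2.imread(f"pics/top11.png")[150:280,240:370]
cv2.imwrite(f"pics/c11.png",np.hstack([cv2.resize(x,(400,400),interpolation=cv2.INTER_CUBIC) for x in(t,s)]))
E
```

```text
clock: 15.15
ee_pos: [487.8, 11.7, 294.9]
orientation: [-180.0, 0.1, -13.6]
contact_force: [1.0, 0.1, -3.0]
grip_width: 27.3
clock: 15.82
ee_pos: [525.8, -201.4, 254.0]
orientation: [179.9, -0.1, -13.8]
contact_force: [0.5, 0.0, -4.2]
grip_width: 27.4
[ 524.3972798  -198.89848573  250.87467302] [-179.94906919    0.32854171  -13.7158767 ] [-0.14451149 -0.55606561 -4.41965238] 27.476464693145175 [-2.62446647e+01 -4.64711916e+00  1.04601319e+02 -2.18597337e-02
  8.03775675e+01 -1.25249256e+01]
(array([ 0.0025068 ,  0.00274621, -0.35218668]), array([-7.07655301e-04, -1.70609323e-03,  8.11233658e-07]))
```

View pics/c11.png

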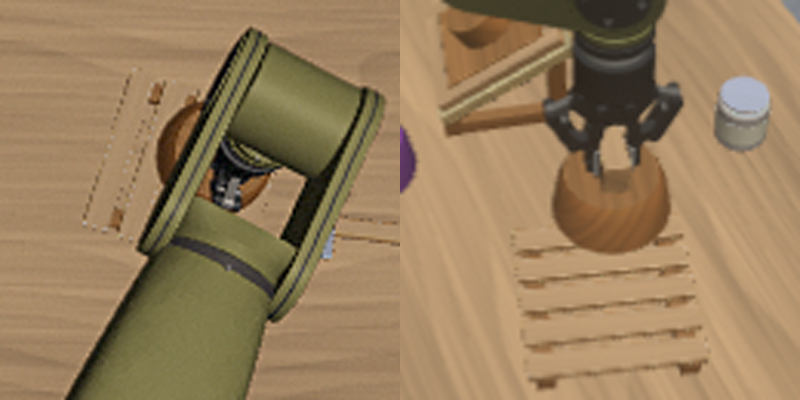

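```bash
python3 -m inch '[[[0.001,0.001,-0.04,0,0,0,0],[0.002,0.002,-0.1,0,0,0,0],[0.002,0.003,-0.16,0,0,0,0],[0.002,0.003,-0.22,0,0,0,0],[0.002,0.003,-0.28,0,0,0,0],[0.002,0.003,-0.32,0,0,0,0],[0.002,0.003,-0.345,0,0,0,0],[0.002,0.003,-0.352,0,0,0,0]]]'
python3 - <<'E'
from h import *
for n in("side","wrist","side"):
  cv2.imwrite(f"pics/{n}12.png",r.grab_frame(n)[:,:,::-1]);Rc,pc,o=cur(); print(pc,o["orientation"],o["contact_force"],o["grip_width"])
s=cv2.imread(f"pics/side12.png")[190:290,210:310]
cv2.imwrite(f"pics/c12.png",cv2.resize(s,(600,600),interpolation=cv2.INTER_CUBIC))
E
```

```text
clock: 16.58
ee_pos: [525.3, -195.6, 111.8]
orientation: [-179.9, 0.2, -13.5]
contact_force: [0.1, 0.5, -2.6]
grip_width: 27.5
[ 525.79460387 -195.9544851   112.56033735] [-1.79964424e+02  1.24095068e-01 -1.35459301e+01] [-0.47743533  0.09794053 -2.70207632] 27.354345545319763
[ 526.53613664 -196.47432592  113.95357923] [-1.79991972e+02  5.49549449e-03 -1.35549200e+01] [-0.13141121 -0.62211807 -3.48013378] 27.154509112912944
[ 527.08719023 -196.94071877  114.90790314] [ 1.79985040e+02 -9.38981506e-02 -1.35706239e+01] [-0.40036034  0.31639045 -2.58350322] 26.83030566635311
```

View pics/c12.png

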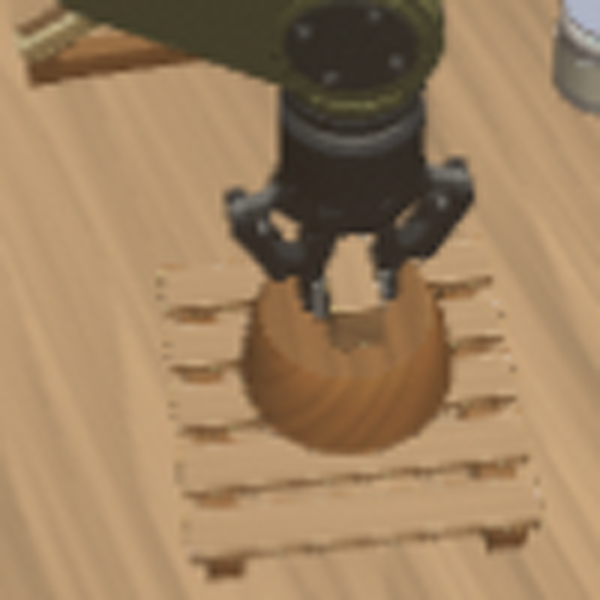

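```bash
python3 -m inch '[[[0,0,-0.008,0,0,0,0],[0,0,-0.016,0,0,0,0],[0,0,-0.024,0,0,0,0],[0,0,-0.03,0,0,0,0],[0,0,-0.035,0,0,0,0],[0,0,-0.04,0,0,0,0],[0,0,-0.04,0,0,0,0],[0,0,-0.04,0,0,0,0]]]'
python3 -m inch '[[[0,0,-0.0015,0,0,0,0],[0,0,-0.003,0,0,0,0],[0,0,-0.0045,0,0,0,0],[0,0,-0.006,0,0,0,0],[0,0,-0.0075,0,0,0,0],[0,0,-0.0075,0,0,0,0],[0,0,-0.0075,0,0,0,0],[0,0,-0.0075,0,0,0,0]]]'
python3 - <<'E'
from h import *
for n in("side","wrist"):
  cv2.imwrite(f"pics/{n}13.png",r.grab_frame(n)[:,:,::-1]);Rc,pc,o=cur(); print(pc,o["orientation"],o["contact_force"],o["grip_width"])
E
```

```text
clock: 17.4
ee_pos: [526.2, -197.0, 97.5]
orientation: [-180.0, 0.0, -13.6]
contact_force: [0.1, 0.7, -3.1]
grip_width: 27.3
clock: 18.07
ee_pos: [526.3, -197.0, 94.7]
orientation: [-180.0, 0.0, -13.6]
contact_force: [0.1, -0.1, -4.3]
grip_width: 27.4
[ 526.30651699 -197.01321012   94.70540195] [-1.79993414e+02  6.88870363e-03 -1.36021009e+01] [ 0.16019477  0.33577447 -3.15556524] 27.476451403476705
[ 526.33197572 -197.03980018   94.740785  ] [-1.79995237e+02  2.82829901e-03 -1.36047388e+01] [ 0.54466634 -0.0777226  -4.19294431] 27.244390910576175
```

Not yet in contact (about 2 mm expected). I'll lower 1 mm at a time.

```bash
python3 -m inch '[[[0,0,-0.001,0,0,0,0],[0,0,-0.002,0,0,0,0],[0,0,-0.003,0,0,0,0],[0,0,-0.004,0,0,0,0],[0,0,-0.0045,0,0,0,0],[0,0,-0.0045,0,0,0,0],[0,0,-0.0045,0,0,0,0],[0,0,-0.0045,0,0,0,0]]]'
python3 -m inch '[[[0,0,-0.0007,0,0,0,0],[0,0,-0.0014,0,0,0,0],[0,0,-0.002,0,0,0,0],[0,0,-0.0025,0,0,0,0],[0,0,-0.0025,0,0,0,0],[0,0,-0.0025,0,0,0,0],[0,0,-0.0025,0,0,0,0],[0,0,-0.0025,0,0,0,0]]]'
```

```text
clock: 18.83
ee_pos: [526.3, -197.0, 92.9]
orientation: [-180.0, 0.0, -13.6]
contact_force: [-0.5, -0.3, -3.8]
grip_width: 27.2
clock: 19.5
ee_pos: [526.3, -197.0, 91.9]
orientation: [-180.0, 0.0, -13.6]
contact_force: [-0.7, -0.2, -3.0]
grip_width: 27.3
```

```bash
python3 -m inch '[[[0,0,-0.0007,0,0,0,0],[0,0,-0.0014,0,0,0,0],[0,0,-0.002,0,0,0,0],[0,0,-0.0025,0,0,0,0],[0,0,-0.0025,0,0,0,0],[0,0,-0.0025,0,0,0,0],[0,0,-0.0025,0,0,0,0],[0,0,-0.0025,0,0,0,0]]]'
python3 -m inch '[[[0,0,-0.0007,0,0,0,0],[0,0,-0.0014,0,0,0,0],[0,0,-0.002,0,0,0,0],[0,0,-0.0025,0,0,0,0],[0,0,-0.0025,0,0,0,0],[0,0,-0.0025,0,0,0,0],[0,0,-0.0025,0,0,0,0],[0,0,-0.0025,0,0,0,0]]]'
python3 - <<'E'
from h import *
cv2.imwrite(f"pics/side14.png",r.grab_frame("side")[:,:,::-1]);Rc,pc,o=cur(); print(pc,o["contact_force"],o["moment"])
s=cv2.imread(f"pics/side14.png")[190:290,210:310]
cv2.imwrite(f"pics/c14.png",cv2.resize(s,(600,600),interpolation=cv2.INTER_CUBIC))
E
```

```text
clock: 20.17
ee_pos: [526.4, -196.9, 91.3]
orientation: [-180.0, -0.0, -13.6]
contact_force: [-2.2, 2.9, 2.5]
grip_width: 27.3
clock: 20.83
ee_pos: [526.5, -196.9, 91.3]
orientation: [-180.0, 0.0, -13.6]
contact_force: [-5.5, 5.0, 8.8]
grip_width: 27.3
[ 526.49299935 -196.91392048   91.30825348] [-5.03382355  5.25122772  7.90302091] [ 0.47590533  0.87807062 -0.06537434]
```

View pics/c14.png

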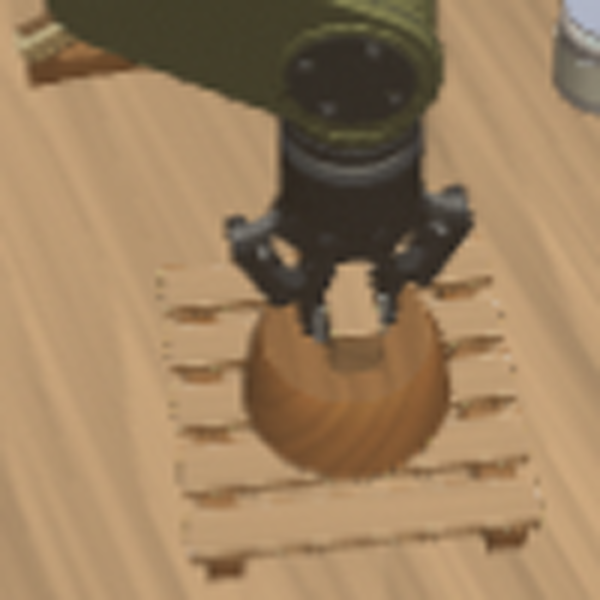

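```bash
python3 -m inch '[[[0,0,0.002,0,0,0,0],[0,0,0.002,0,0,0,0],[0,0,0.002,0,0,0,50],[0,0,0.002,0,0,0,60],[0,0,0.002,0,0,0,70],[0,0,0.002,0,0,0,70],[0,0,0.002,0,0,0,70],[0,0,0.002,0,0,0,70]]]'
python3 -m inch '[[[0,0,0.01,0,0,0,70],[0,0,0.03,0,0,0,70],[0,0,0.06,0,0,0,70],[0,0,0.11,0,0,0,70],[0,0,0.18,0,0,0,70],[0,0,0.26,0,0,0,70],[0,0,0.34,0,0,0,70],[0,0,0.4,0,0,0,70]]]'
python3 -m inch '[[[-0.02,0.02,0.02,0,0,0,70],[-0.08,0.06,0.04,0,0,0,70],[-0.15,0.1,0.06,0,0,0,70],[-0.22,0.14,0.08,0,0,0,70],[-0.3,0.18,0.1,0,0,0,70],[-0.36,0.2,0.1,0,0,0,70],[-0.4,0.2,0.1,0,0,0,70],[-0.4,0.2,0.1,0,0,0,70]]]'
python3 - <<'E'
from h import *
for n in("side","top","wrist"): cv2.imwrite(f"pics/{n}15.png",r.grab_frame(n)[:,:,::-1])
Rc,pc,o=cur(); print(pc,o["contact_force"])
T=cv2.imread("pics/top15.png")
f=lambda i:cv2.resize(i,(400,400),interpolation=cv2.INTER_CUBIC)
cv2.imwrite("pics/c15.png",np.hstack([f(T[155:255,150:250]),f(T[155:255,250:350])]))
T=cv2.imread("pics/side15.png")
cv2.imwrite("pics/d15.png",np.hstack([f(T[120:220,190:290]),f(T[200:300,210:310])]))
E
```

```text
clock: 21.55
ee_pos: [526.3, -197.1, 90.5]
orientation: [-180.0, 0.0, -13.6]
contact_force: [-0.2, -0.5, 0.6]
grip_width: 59.4
clock: 22.22
ee_pos: [527.1, -197.4, 255.7]
orientation: [179.9, -0.3, -13.6]
contact_force: [0.0, -0.3, 0.3]
grip_width: 60.1
clock: 22.88
ee_pos: [364.8, -116.6, 292.8]
orientation: [179.9, -0.2, -13.6]
contact_force: [-0.5, -0.1, 0.3]
grip_width: 59.5
[ 366.81837688 -117.20577762  291.67621535] [ 0.12553167 -0.22048874  0.16025088]
```

View pics/c15.png

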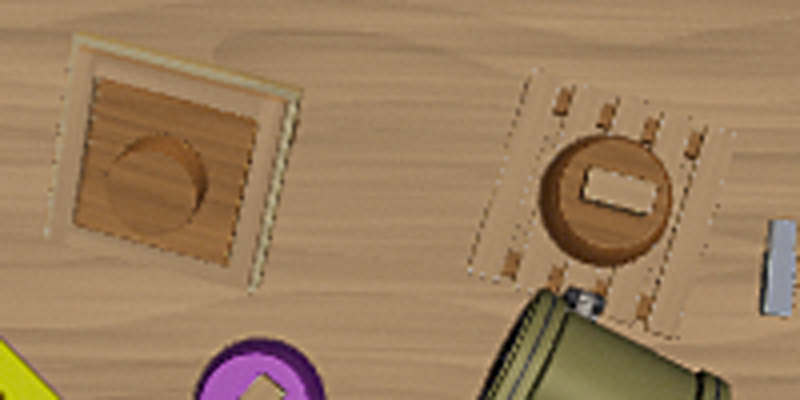

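View pics/d15.png

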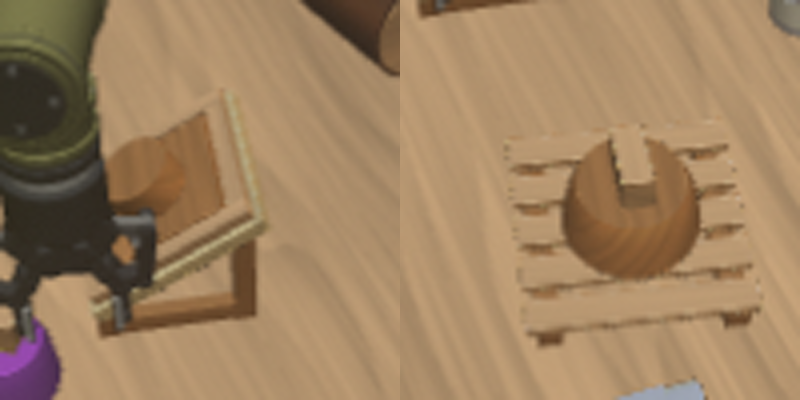

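```bash
python3 - <<'E'
from h import *
print(onz("top",(250+206/4-.4,155+200/4-.4),30), proj("top",[seat+54*a+0*xp]), "seen lower top ~",150+153/4,155+190/4)
r.close_job()
E
```

```text
[ 527.0019942  -200.57224357   30.        ] [[187.42160098 202.17450934]] seen lower top ~ 188.25 202.5
the job is handed in; nothing more can be done
```

I took the round upper bowl off by twisting it ±24° to and fro about the axis while pulling slowly along it, about 3 mm per sweep. It came free after about 37 mm. I then turned it upright, lowered it rim down onto the rack until it touched, let go, and backed the arm away. The job was handed in at about 23 s.

**Upper bowl:** the last top view puts its centre at about (527, −201), roughly 3 mm from the measured rack centre. It looks upright, with its whole rim on the slats.

**Lower bowl:** the last pictures show it still in its seat. The centre of its top is within about 1 px (roughly 4 mm) of where it should be. I did not measure how far it shifted more finely than that; the limit is 7 mm.

**Robot and bystanders:** the gripper was clear and the force reading was about zero. I never went near the can, the finished bowl or the hammer, though I did not measure their positions again at the end.

No check failed. The rack contact came at a tool height of 91.3 mm, 1.3 mm lower than the expected 92.6 mm, which is within the calibration error. Pressing down briefly reached about 9 N before I let go.

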